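Put the pattern weight away and shut the drawer

ROBOT

A 6-joint arm with a two-finger parallel gripper is mounted at the origin on the work surface. World frame = base frame: x ahead of the robot, y to its left, z up, the work surface at z = 0. Lengths are in m, angles in rad, forces in N, time in s.
With the tool pointing down it reaches from about 0.25 to 0.725 m from the base axis. Payload 4 kg.
Tool frame: the origin (TCP) lies between the finger pads; the fingertips stand 8 mm ahead of it and the grasp point (between the pads) lies 11 mm behind it (bot.tip_reach is the distance from the TCP to the fingertips, in m); z points along the fingers, y is the line along which they close (so a half turn about z gives the same grasp; the last joint's range is limited). The gripper opens to 85 mm and grips with 20 to 120 N. Pads are 22 mm wide; open, the fingers measure 114 mm over their backs; the gripper's body (76 mm by 85 mm) begins 54 mm behind the grasp point. The pads swing forward as they close: fully open they stand 13 mm farther back than shut.
Start: joints at [-1.324, 0.241, 0.005, 1.335, 0, 1.571], TCP at [0.122, -0.485, 0.239] pointing down, gripper open.
Joint ranges: [-2.72, 2.72], [-1.05, 1.87], [-1.09, 1.28], [-1.99, 2.15], [-1.42, 1.44], [-3.14, 3.14]. Speed limits (rad/s): [2.79, 2.79, 3.14, 3.14, 3.14, 3.14].

INTERFACE

Orientations are given as a unit quaternion [x, y, z, w].
In Python, from workcell import bot gives the robot as it stands.
- The arm moves only by the tool move_arm, never from a script. Its argument "deltas" is a list of rows, each a list of 7 numbers: the opening, from 0 (shut) to 1 (fully open), then the shift along the tool's x, y, z in mm, then the turn, a rotation vector about the tool's x, y, z in degrees. In form: [[gripper, tx, ty, tz, ax, ay, az], ...]. A call has 1 to 10 rows; each row shifts and turns the commanded pose from where the row before left it, along the tool's axes as they then stand; what a row does not reach is not made up. A row lasts 1/12 s, in which the tool goes at most 41.7 mm and 7.16 degrees, less where a joint would pass 70% of its speed; a pose out of reach is approached as far as the arm can. A call is refused whole if a number of a shift passes 41.7 or a number of a turn 7.16, either way. A call with a gripper value outside its range is refused whole. The fingers move at their own pace and stop on an object; the grip force is fixed at half the most. Time passes only in rows, so rows that do not move let the fingers close. It gives the time, the measured TCP pose, the force, the opening and the grip force at its end, in the units of the state.
- bot.get_obs(): the state, without advancing time (a new reading comes with each control period).
- bot.camera(name): name is "scene" or "top"; returns the picture (400x640x3 uint8, blue, green, red); there is no depth.
- bot.calibration(name): a dict with "K" (3x3 intrinsics, pixels), "dist_coeffs" ([k1, k2, p1, p2, k3] as OpenCV has them; the pictures are not rectified), "position" and "orientation" of the camera in the world. Camera axes: x right, y down, z forward; pixel columns grow to the right and rows downward; lengths in m; the calibration is good to about 2 mm. A picture is of the moment at which its call begins. calibration takes no time and is no camera call.
- bot.job_done(): hands the job in; it is judged then, once.
Trained networks look in the newest picture that a camera, given by its name, has taken for a name from the list of things; names that differ only in an ending like _2 or _b are one class to them, and where a whole thing is asked for, a point or a joint stands for the part that bears it (a point fixed in the world has none). Each returns a list of dicts, best first, with "conf" (0 to 1); they miss things now and then, are a little off and sometimes report something else, mostly with a low value. They report only what shows in the picture. A call takes as long as a camera call. They do not tell look-alikes from the thing itself.
- bot.outline_of(query, camera): "pixels" (400x640 bool, what is visible of it) and "rect" ([left, top, width, height] in pixels, round what is visible of it).
The state is a dict: "clock": time; "joint_pos": joint angles; "joint_vel": joint speeds; "tau": joint torques, N m; "eef_pos": TCP position; "tool_rot": TCP orientation; "ft_force": force on the tool from outside, world axes, zero at the start; "ft_torque": the same for the moment, N m; "grip_width": finger opening in m; "grasp_force": force on a finger pad.
Only numpy, scipy, OpenCV 4.12 (cv2) and the standard library are available. Lean on these libraries where they do the work, as an engineer would, in place of code of your own. Each camera call takes 0.05 s, during which the arm holds its last target. There are 200 camera calls.

TASK

Put the red pattern weight away in the open top drawer of the parts chest, standing upright on the drawer's floor, let go of it, and then push the drawer fully shut. Leave the blue weight standing where it is.

Things in the scene. Friction and masses are not known exactly. Their poses are not given: they have to be found in the camera images.
- red_weight_center (a point): Loose red pattern weight (0.27 to 0.5 kg): a disc 60 mm across and 16 mm thick, with an upright round grip 25 mm in diameter on top of it; 62 mm tall in all, the grip spanning 16 to 62 mm above the underside. This point is on its axis, half-way up (31 mm above its underside). Its z axis points up. It stands upright on the table at the start.
- blue_weight_center (a point): The same kind of weight in blue, also standing on the table: a bystander, to be left alone. Point on its axis, 31 mm above its underside.
- chest_drawer0_handle (a point): Middle of the horizontal steel bar handle (11 mm thick, 120 mm long), 35 mm off the blue front (15 mm thick) of the open top drawer. x points level into the chest, the way it shuts; y along the bar; z up. From this point: drawer floor 52 mm below; inside of the tray 56 to 271 mm along x, 109 mm to either side; top edge of the front 25 mm above; chest top 38 mm above.
- chest_drawer0 (a joint): How far the top drawer is pulled out, in m: 0 is fully shut (at its stop), 0.14 to 0.175 at the start. It slides along the handle's x with 1 N friction, stays where left and is shut by pushing handle or front. The fixed grey chest (260 mm wide) roofs over all that lies more than 50 mm plus this value behind the handle; an upright weight passes under with 15 mm to spare.
Mind the look-alikes: they are no part of the job. There is more than one size of the part that bears red_weight_center; the job needs the largest.

How it is judged:
By the outcome, as a careful person would: the job done as asked, in the order asked, and still so for the second after the job is handed in, with the robot touching nothing.
It also fails if it takes over 48 s, if anything falls off the work surface, if the arm or the gripper's body presses on something with over 40 N, if the wrist force passes 120 N, or if a joint passes its speed limit or range.

## Working session

There is one attempt and no reset: what is moved stays moved. The work goes in short steps, Python scripts to look and compute and a tool call to move; the robot and the scene stay as the last step left them, time stands still between calls to the robot, and variables do not carry over. Pictures are saved under pics/ and viewed, at most 10 in all, crops included, and the job is handed in when it is done.

Besides the shell and the picture viewer there is one more tool, called after ">>>" by a JSON object that holds its "method" and its "body". move_arm: Moves the arm, as the interface text tells. Its arguments: {"type":"object","properties":{"deltas":{"type":"array","items":{"type":"array","items":{"type":"number"}}}},"required":["deltas"]}

```bash
mkdir -p pics; ls; cat > h.py <<'E'
import numpy as np, cv2
from scipy.spatial.transform import Rotation as R
from workcell import bot
def ray(cam,px):
    c=bot.calibration(cam); K=np.array(c["K"]); d=np.array(c["dist_coeffs"])
    p=cv2.undistortPoints(np.array(px,float).reshape(-1,1,2),K,d).reshape(-1,2)
    D=R.from_quat(c["orientation"]).apply(np.c_[p,np.ones(len(p))])
    return np.array(c["position"]),D
def onz(cam,px,z):
    o,D=ray(cam,px); return o+D*((z-o[2])/D[:,2])[:,None]
def proj(cam,X):
    c=bot.calibration(cam); Rm=R.from_quat(c["orientation"]).inv()
    r=Rm.as_rotvec(); t=-Rm.apply(c["position"])
    return cv2.projectPoints(np.array(X,float).reshape(-1,1,3),r,t,np.array(c["K"],float),np.array(c["dist_coeffs"],float))[0].reshape(-1,2)
E
python3 - <<'E'
from h import *
np.set_printoptions(precision=3,suppress=True)
for c in ("scene","top"):
    cv2.imwrite(f"pics/{c}0.png",bot.camera(c))
    k=bot.calibration(c); print(c,k["position"],R.from_quat(k["orientation"]).as_matrix()[:,2],k["K"][0][0])
    for q in ("red_weight_center","blue_weight_center","chest_drawer0_handle","chest_drawer0"):
        for r in bot.outline_of(q,c):
            m=np.argwhere(r["pixels"]).mean(0)[::-1]; print(c,q,round(r["conf"],2),r["rect"],m,r["pixels"].sum())
E
```

```text
pics
scene [ 1.022 -0.457  0.628] [-0.65   0.453 -0.61 ] 402.04313861285783
scene red_weight_center 0.86 [165.4, 219.5, 25.6, 23.3] [177.173 234.343] 335
scene red_weight_center 0.75 [214.4, 250.1, 30.9, 36.5] [227.169 271.862] 812
scene red_weight_center 0.68 [271.0, 274.6, 22.3, 24.1] [281.879 289.017] 354
scene blue_weight_center 0.86 [226.6, 300.9, 34.9, 40.2] [243.814 323.147] 973
scene chest_drawer0_handle 0.91 [350.9, 151.3, 137.8, 122.1] [414.563 207.417] 9555
scene chest_drawer0 0.65 [353.9, 147.3, 134.4, 126.5] [414.64  207.608] 9355
top [ 0.323 -0.108  0.957] [ 0.235  0.035 -0.971] 413.2496934137487
top red_weight_center 0.78 [380.8, 196.7, 12.0, 16.6] [386.91  205.489] 221
top red_weight_center 0.77 [417.9, 315.5, 21.5, 17.9] [427.145 325.628] 290
top red_weight_center 0.62 [399.1, 237.0, 28.0, 24.6] [413.883 249.749] 521
top blue_weight_center 0.73 [416.7, 186.7, 25.3, 24.9] [428.929 197.218] 504
top chest_drawer0 0.85 [203.5, 85.7, 129.5, 112.3] [263.748 141.121] 10801
```

View pics/scene0.png

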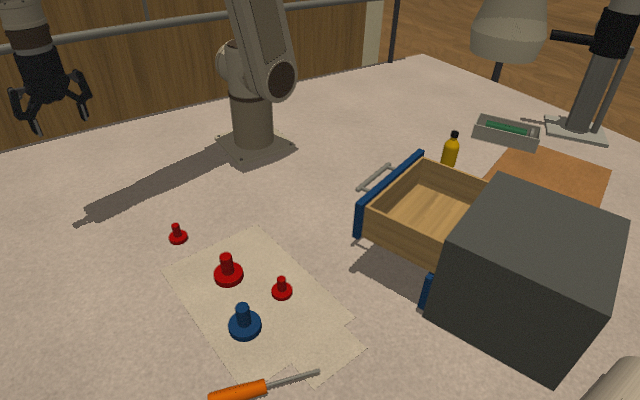

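View pics/top0.png

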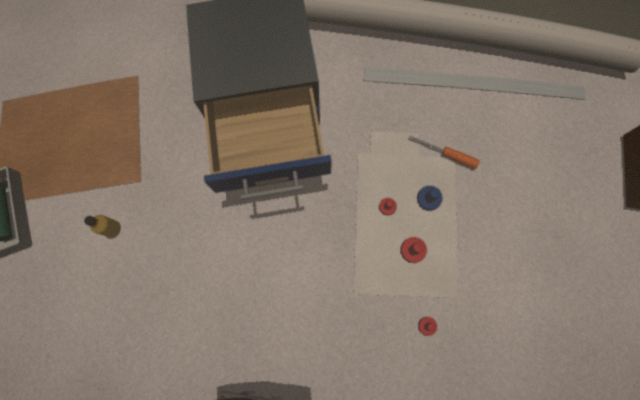

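Red candidates, as scene and matching top pixels: (177,234)/(427,326), (227,272)/(414,250) and (282,289)/(387,205). The one at scene (227,272), top (414,250) looks clearly the largest. The blue weight is at (244,323)/(429,197). The open drawer's handle runs about (358,190)–(392,166) in scene and (244,192)–(302,186) in top. Next I'll check a close crop.

```bash
cat > fit.py <<'E'
from h import *
from scipy.optimize import minimize
a=np.linspace(0,2*np.pi,40); C=np.c_[np.cos(a),np.sin(a)]
def ring(r,z): return np.c_[C*r,np.full(len(a),z)]
def sil(cam,xy,s=1):
    m=np.zeros((1600,2560),np.uint8)
    for P in (np.r_[ring(.03,0),ring(.03,.016)],np.r_[ring(.0125,.016),ring(.0125,.062)]):
        q=proj(cam,P*s+[*xy,0]); cv2.fillConvexPoly(m,cv2.convexHull((q*4+1.5).round().astype(np.int32)),1)
    return cv2.resize(m*1.0,(640,400),interpolation=cv2.INTER_AREA)
def iou(ms,p):
    v=[]
    for c,m in ms.items():
        s=sil(c,p[:2],p[2] if len(p)>2 else 1); v.append(np.minimum(s,m).sum()/np.maximum(s,m).sum())
    return v
E
python3 - <<'E'
from fit import *
np.set_printoptions(precision=4,suppress=True)
im={c:cv2.imread(f"pics/{c}0.png") for c in("scene","top")}
for c in im: bot.camera(c)
S={c:bot.outline_of("red_weight_center",c) for c in im}
B={c:bot.outline_of("blue_weight_center",c) for c in im}
def near(L,p): return min(L,key=lambda r:np.linalg.norm(np.argwhere(r["pixels"]).mean(0)[::-1]-p))["pixels"]*1.0
for n,L,ps,pt in(("A",S,(227,272),(414,250)),("B",S,(177,234),(427,326)),("C",S,(282,289),(387,205)),("blue",B,(244,323),(429,197))):
    ms={"scene":near(L["scene"],ps),"top":near(L["top"],pt)}
    x0=onz("top",[pt],.01)[0,:2]
    r=minimize(lambda p:-sum(iou(ms,p)),[*x0,.85],method="Nelder-Mead",options=dict(initial_simplex=[[*x0,.85],[x0[0]+.01,x0[1],.85],[x0[0],x0[1]+.01,.85],[*x0,1.05]]))
    print(n,r.x,iou(ms,r.x),[minimize(lambda p:-iou({c:ms[c]},p)[0],r.x[:2],method="Nelder-Mead").x for c in ms])
z=lambda c,x,y,w,h,k:cv2.convertScaleAbs(cv2.resize(im[c][y:y+h,x:x+w],None,fx=k,fy=k,interpolation=cv2.INTER_CUBIC),alpha=1.5)
cv2.imwrite("pics/w.png",z("scene",150,200,150,150,4))
cv2.imwrite("pics/ds.png",z("scene",340,135,200,150,4))
cv2.imwrite("pics/dt.png",z("top",180,70,160,130,4.5))
E
```

```text
A [ 0.4675 -0.2907  0.9633] [np.float64(0.9069381955955482), np.float64(0.9178285714285714)] [array([ 0.4647, -0.2891]), array([ 0.4684, -0.2922])]
B [ 0.3021 -0.341   0.6966] [np.float64(0.8243218641907882), np.float64(0.9259924197087572)] [array([ 0.2907, -0.3348]), array([ 0.3102, -0.3392])]
C [ 0.5622 -0.219   0.6755] [np.float64(0.8631787675411836), np.float64(0.9272946859903382)] [array([ 0.5513, -0.2137]), array([ 0.5622, -0.219 ])]
blue [ 0.5961 -0.3154  0.9594] [np.float64(0.9173970616053976), np.float64(0.9113939105613701)] [array([ 0.5932, -0.3152]), array([ 0.5978, -0.3153])]
```

View pics/w.png

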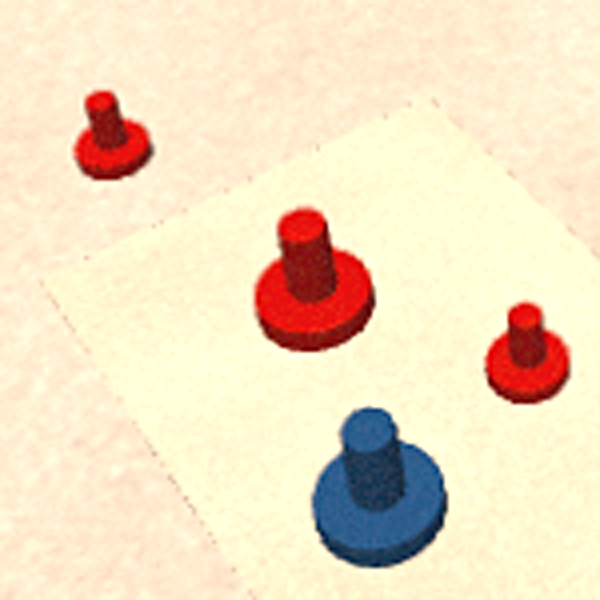

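View pics/ds.png

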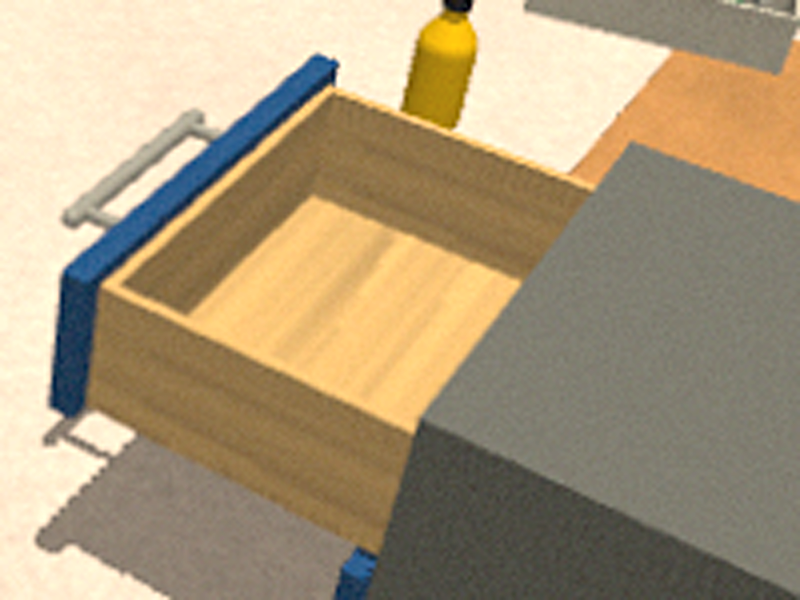

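View pics/dt.png

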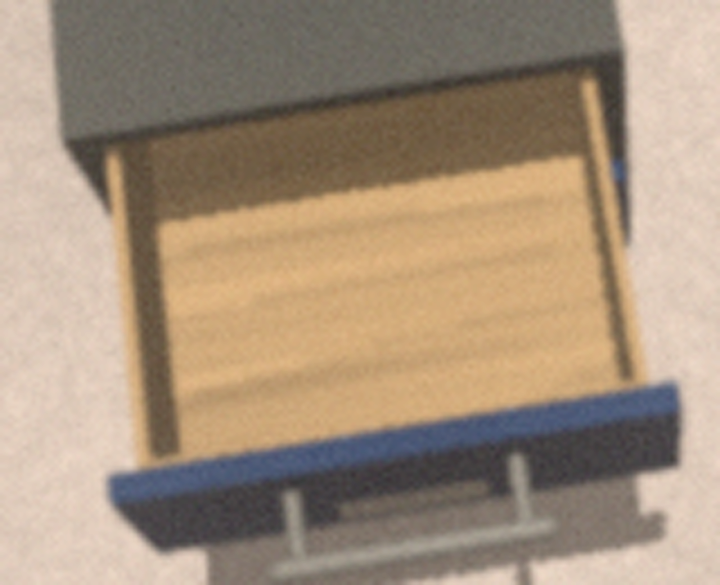

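The crop confirms that the middle red weight is the largest (fitted scale 0.96, against about 0.69 for the other two). It stands at about (0.4675, -0.291). The crops also show the drawer's handle ends, front corners and chest-top corners, so I'll fit the drawer pose from those.

```bash
python3 - <<'E'
from h import *
from scipy.optimize import least_squares
np.set_printoptions(precision=4,suppress=True)
obs={"scene":[(358.3,188.7),(388.7,164.3),(356.8,202.5),(419.8,149),(446,239.5),(498,170.5)],
"top":[(302.3,186.6),(241.3,196.8),(330.7,160.7),(205.3,181.8),(318.2,80.4),(195.1,101.1)]}
def model(p):
    x,y,z,th,e,w=p
    L=np.array([[0,-.06,0],[0,.06,0],[.035,-w,.025],[.035,w,.025],[.05+e,-.13,.038],[.05+e,.13,.038]])
    return R.from_euler("z",th).apply(L)+[x,y,z]
def f(p): return np.concatenate([(proj(c,model(p))-obs[c]).ravel() for c in obs])
h=onz("top",[(271.8,191.7)],.17)[0]
r=least_squares(f,[*h,.2,.16,.13],x_scale=.01,loss="soft_l1")
print(r.x); print(f(r.x).reshape(2,-1,2)); 
d=R.from_euler("z",r.x[3]).apply([1,0,0]);print(d)
o=bot.get_obs();print(o["clock"],o["eef_pos"],o["tool_rot"],R.from_quat(o["tool_rot"]).as_matrix(),o["grip_width"])
E
```

```text
[0.5193 0.0305 0.1634 0.32   0.1566 0.1244]
[[[-0.0101  1.1432]
  [ 0.0257  0.4518]
  [-0.8323 -0.3159]
  [-1.1569 -0.4223]
  [-0.6633  0.3519]
  [ 0.0305 -0.2115]]

 [[-0.8927 -0.2452]
  [ 0.6911 -0.4232]
  [-0.4409 -0.1301]
  [-0.3725 -0.1776]
  [ 0.1797 -0.3117]
  [-2.3762 -0.2591]]]
[0.9492 0.3145 0.    ]
0.8 [ 0.1221 -0.4849  0.2393] [0.9924 0.1231 0.     0.    ] [[ 0.9697  0.2443  0.    ]
 [ 0.2443 -0.9697 -0.0001]
 [ 0.      0.0001 -1.    ]] 0.08524476692405789
```

Drawer fit: handle at (0.519, 0.030, 0.163), yaw 18.3°, pulled out about 0.157 m, residuals around 1 px. I'll reach above the red weight.

>>> {"method": "move_arm", "body": {"deltas": [[1,19,-5,0,0,0,0],[1,36,-10,0,0,0,0],[1,36,-10,0,0,0,0],[1,36,-10,0,0,0,0],[1,36,-10,0,0,0,0],[1,36,-10,0,0,0,0],[1,36,-10,0,0,0,0],[1,36,-10,0,0,0,0],[1,36,-10,0,0,0,0],[1,36,-9,0,0,0,0]]}}

```text
clock: 1.63
eef_pos: [0.4332, -0.3086, 0.2395]
tool_rot: [0.992, 0.123, 0.0, 0.0]
ft_force: [-0.3, -0.5, 0.4]
grip_width: 0.0851
grasp_force: 0.0
```

>>> {"method": "move_arm", "body": {"deltas": [[1,19,-5,20,0,0,0],[1,15,-4,30,0,0,0],[1,5,0,30,0,0,0],[1,0,0,30,0,0,0],[1,0,0,20,0,0,0],[1,0,0,9,0,0,0],[1,0,0,0,0,0,0]]}}

```text
clock: 2.22
eef_pos: [0.4658, -0.2906, 0.0978]
tool_rot: [0.992, 0.123, -0.002, -0.002]
ft_force: [0.2, 0.3, -0.7]
grip_width: 0.0853
grasp_force: 0.0
```

```bash
python3 - <<'E'
from fit import *
np.set_printoptions(precision=4,suppress=True)
im=bot.camera("scene"); o=bot.get_obs(); print(o["eef_pos"],o["tool_rot"],bot.tip_reach)
for p in proj("scene",[o["eef_pos"],[*o["eef_pos"][:2],.062],[.4675,-.2907,.062]]): cv2.circle(im,tuple(int(v) for v in p.round()),1,(0,255,0),-1)
cv2.imwrite("pics/g1.png",cv2.resize(im[150:300,140:340],None,fx=4,fy=4))
E
```

```text
[ 0.467  -0.2915  0.0998] [ 0.9924  0.123  -0.0007 -0.0006] 0.008
```

View pics/g1.png

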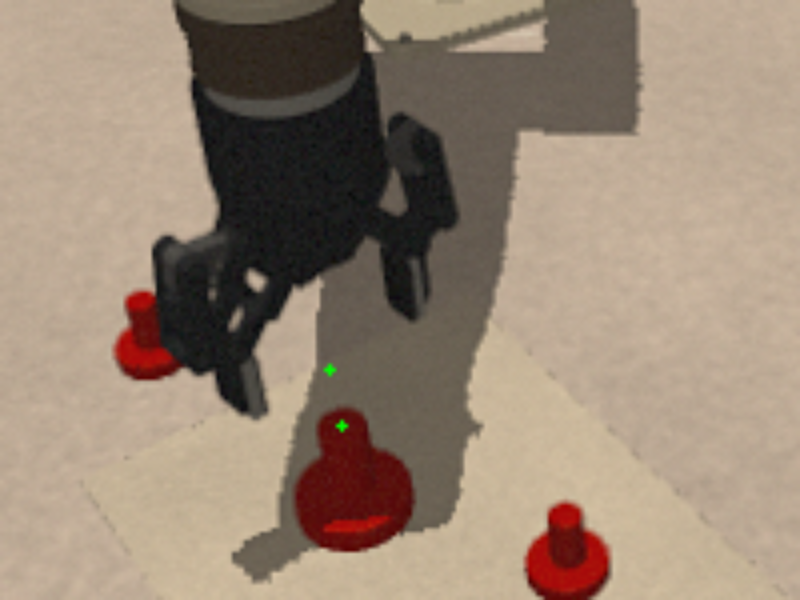

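The gripper hangs directly over the big red weight: the projected TCP axis meets the grip top at crop (342,426). Descend and close.

>>> {"method": "move_arm", "body": {"deltas": [[1,0,0,18,0,0,0],[1,0,0,20,0,0,0],[1,0,0,18,0,0,0],[1,0,0,12,0,0,0],[1,0,0,0,0,0,0],[0,0,0,0,0,0,0],[0,0,0,0,0,0,0],[0,0,0,0,0,0,0],[0,0,0,0,0,0,0],[0,0,0,0,0,0,0]]}}

```text
clock: 3.1
eef_pos: [0.4681, -0.292, 0.0334]
tool_rot: [0.992, 0.123, 0.001, 0.0]
ft_force: [-1.1, 1.4, 6.3]
grip_width: 0.0255
grasp_force: 4.8
```

>>> {"method": "move_arm", "body": {"deltas": [[0,0,0,0,0,0,0],[0,0,0,0,0,0,0],[0,0,0,0,0,0,0],[0,0,0,0,0,0,0],[0,0,0,0,0,0,0],[0,0,0,0,0,0,0]]}}

```text
clock: 3.6
eef_pos: [0.468, -0.2917, 0.0334]
tool_rot: [0.992, 0.123, 0.001, 0.0]
ft_force: [-0.7, 1.2, 5.4]
grip_width: 0.0235
grasp_force: 58.7
```

Held at 58 N. Lift.

>>> {"method": "move_arm", "body": {"deltas": [[0,0,0,-10,0,0,0],[0,0,0,-20,0,0,0],[0,0,0,-30,0,0,0],[0,0,0,-30,0,0,0],[0,0,0,-30,0,0,0],[0,0,0,-30,0,0,0],[0,0,0,-30,0,0,0],[0,0,0,-30,0,0,0],[0,0,0,-20,0,0,0],[0,0,0,-8,0,0,0]]}}

```text
clock: 4.43
eef_pos: [0.4682, -0.2922, 0.274]
tool_rot: [0.992, 0.123, 0.002, 0.002]
ft_force: [0.7, -0.1, -3.7]
grip_width: 0.0237
grasp_force: 59.2
```

```bash
python3 - <<'E'
from h import *
np.set_printoptions(precision=4,suppress=True)
bot.camera("top");o=bot.get_obs(); print(o["eef_pos"],o["tool_rot"],o["ft_force"],o["grip_width"],o["joint_pos"])
M=R.from_quat(o["tool_rot"])
d=np.array([.9492,.3145,0]); t=np.array([.5193,.0305,0])+.127*d; t[2]=o["eef_pos"][2]
print(t,M.inv().apply(t-o["eef_pos"])*1000)
T=R.from_matrix(np.c_[d,[.3145,-.9492,0],[0,0,-1]])
print(np.degrees((M.inv()*T).as_rotvec()))
E
```

```text
[ 0.4683 -0.2923  0.2738] [0.9924 0.1231 0.002  0.0017] [ 0.3429 -0.788  -2.1689] 0.023423949496781005 [-0.5579  0.3307  0.2167  1.4515 -0.0001  2.3369]
[0.6398 0.0704 0.2738] [ 254.9418 -309.8266   -0.3036]
[ 0.2325 -0.197  -4.1914]
```

>>> {"method": "move_arm", "body": {"deltas": [[0,10,-12,0,0,0,0],[0,18,-22,0,0,0,0],[0,20,-24,0,0,0,0],[0,20,-24,0,0,0,0],[0,20,-24,0,0,0,0],[0,20,-24,0,0,0,0],[0,20,-24,0,0,0,0],[0,20,-24,0,0,0,0],[0,20,-24,0,0,0,0],[0,20,-24,0,0,0,0]]}}

```text
clock: 5.32
eef_pos: [0.5938, -0.0251, 0.2677]
tool_rot: [0.992, 0.123, -0.002, -0.0]
ft_force: [0.1, -0.2, -3.9]
grip_width: 0.0235
grasp_force: 59.3
```

>>> {"method": "move_arm", "body": {"deltas": [[0,20,-24,0,0,0,0],[0,18,-22,0,0,0,0],[0,15,-19,0,0,0,0],[0,10,-12,0,0,0,0],[0,4,-6,0,0,0,0],[0,0,0,0,0,0,-1.2],[0,0,0,0,0,0,-2],[0,0,0,0,0,0,-1],[0,0,0,0,0,0,0],[0,0,0,0,0,0,0]]}}

```text
clock: 6.15
eef_pos: [0.6388, 0.0691, 0.2701]
tool_rot: [0.987, 0.159, -0.0, 0.0]
ft_force: [-0.3, 0.2, -3.2]
grip_width: 0.0239
grasp_force: 59.2
```

```bash
python3 - <<'E'
from h import *
np.set_printoptions(precision=4,suppress=True)
a=bot.camera("scene");b=bot.camera("top");o=bot.get_obs(); print(o["eef_pos"],o["tool_rot"],o["ft_force"],o["grip_width"],o["grasp_force"])
M=R.from_quat(o["tool_rot"])
d=np.array([.9492,.3145,0]); t=np.array([.5193,.0305,0])+.127*d; t[2]=.111+.0334+.002
print(M.inv().apply(t-o["eef_pos"])*1000)
T=R.from_matrix(np.c_[d,[.3145,-.9492,0],[0,0,-1]])
print(np.degrees((M.inv()*T).as_rotvec()))
cv2.imwrite("pics/d1.png",np.hstack([cv2.resize(a[60:300,330:550],None,fx=2,fy=2),cv2.resize(b[0:240,160:340],None,fx=2,fy=2)]))
E
```

```text
[0.639  0.0694 0.2704] [ 0.9873  0.1587 -0.0001  0.0001] [ 0.8636  0.3402 -3.4926] 0.023529363241488684 59.23593878746033
[  1.1802  -0.6882 123.9719]
[ 0.0042  0.0121 -0.0674]
```

View pics/d1.png

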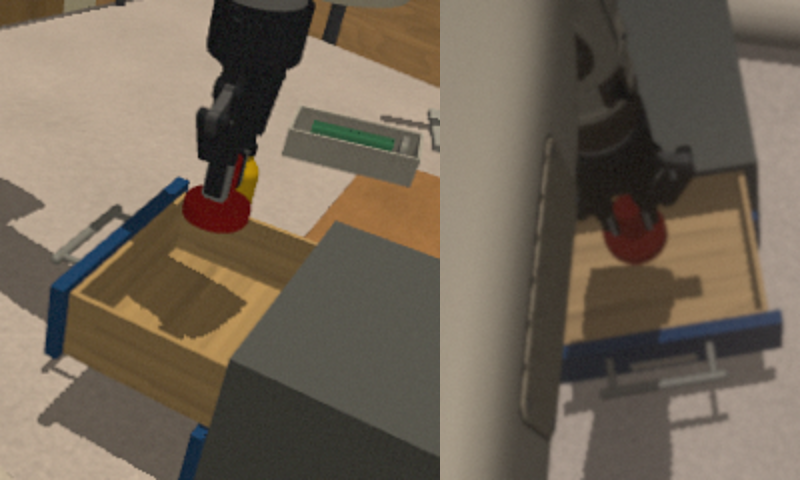

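The weight hangs upright over the open tray, at about (215,207) in the left half. Lower to about 10 mm above the floor, then feel for contact.

>>> {"method": "move_arm", "body": {"deltas": [[0,1,-1,8,0,0,0],[0,0,0,16,0,0,0],[0,0,0,20,0,0,0],[0,0,0,20,0,0,0],[0,0,0,20,0,0,0],[0,0,0,15,0,0,0],[0,0,0,10,0,0,0],[0,0,0,5,0,0,0],[0,0,0,0,0,0,0],[0,0,0,0,0,0,0]]}}

```text
clock: 7.08
eef_pos: [0.6402, 0.0716, 0.1568]
tool_rot: [0.987, 0.159, 0.0, 0.0]
ft_force: [0.1, -0.5, -2.6]
grip_width: 0.0239
grasp_force: 59.2
```

>>> {"method": "move_arm", "body": {"deltas": [[0,0,0,2,0,0,0],[0,0,0,2,0,0,0],[0,0,0,2,0,0,0],[0,0,0,1,0,0,0],[0,0,0,0,0,0,0],[0,0,0,0,0,0,0]]}}

```text
clock: 7.58
eef_pos: [0.6398, 0.0715, 0.1494]
tool_rot: [0.987, 0.159, 0.0, 0.0]
ft_force: [-0.2, 0.6, -3.2]
grip_width: 0.0237
grasp_force: 59.2
```

>>> {"method": "move_arm", "body": {"deltas": [[0,0,0,1,0,0,0],[0,0,0,1,0,0,0],[0,0,0,0.5,0,0,0],[0,0,0,0,0,0,0]]}}

```text
clock: 7.92
eef_pos: [0.6397, 0.0715, 0.1466]
tool_rot: [0.987, 0.159, -0.0, -0.0]
ft_force: [0.8, 0.2, -3.7]
grip_width: 0.0239
grasp_force: 59.2
```

>>> {"method": "move_arm", "body": {"deltas": [[0,0,0,1,0,0,0],[0,0,0,0.5,0,0,0],[0,0,0,0,0,0,0],[0,0,0,0,0,0,0]]}}

```text
clock: 8.25
eef_pos: [0.6398, 0.0716, 0.1452]
tool_rot: [0.987, 0.159, -0.0, 0.0]
ft_force: [0.4, -0.6, -3.8]
grip_width: 0.0236
grasp_force: 59.2
```

>>> {"method": "move_arm", "body": {"deltas": [[0,0,0,1,0,0,0],[0,0,0,0.5,0,0,0],[0,0,0,0,0,0,0],[0,0,0,0,0,0,0]]}}

```text
clock: 8.58
eef_pos: [0.6398, 0.0715, 0.1437]
tool_rot: [0.987, 0.159, -0.0, -0.0]
ft_force: [0.5, -0.1, -3.2]
grip_width: 0.0233
grasp_force: 59.2
```

>>> {"method": "move_arm", "body": {"deltas": [[0,0,0,1,0,0,0],[0,0,0,0,0,0,0],[0,0,0,0,0,0,0]]}}

```text
clock: 8.83
eef_pos: [0.6402, 0.0717, 0.1435]
tool_rot: [0.987, 0.159, 0.001, -0.0]
ft_force: [-0.3, 0.6, 0.0]
grip_width: 0.0236
grasp_force: 59.8
```

Floor contact: the vertical force went from -3.4 N to 0. Release and retreat upward.

>>> {"method": "move_arm", "body": {"deltas": [[0.45,0,0,0,0,0,0],[0.6,0,0,0,0,0,0],[0.7,0,0,0,0,0,0],[0.8,0,0,0,0,0,0],[0.8,0,0,0,0,0,0],[0.8,0,0,0,0,0,0]]}}

```text
clock: 9.33
eef_pos: [0.6399, 0.0716, 0.1429]
tool_rot: [0.987, 0.159, 0.0, -0.0]
ft_force: [0.5, -0.9, -0.6]
grip_width: 0.0684
grasp_force: 0.0
```

>>> {"method": "move_arm", "body": {"deltas": [[0.8,0,0,-6,0,0,0],[0.8,0,0,-12,0,0,0],[0.8,0,0,-20,0,0,0],[0.8,0,0,-25,0,0,0],[0.8,0,0,-25,0,0,0],[0.8,0,0,-25,0,0,0],[0.8,0,0,-20,0,0,0],[0.8,0,0,-10,0,0,0],[0.8,0,0,0,0,0,0]]}}

```text
clock: 10.08
eef_pos: [0.6412, 0.0717, 0.29]
tool_rot: [0.987, 0.159, 0.004, 0.0]
ft_force: [-0.6, 0.1, 0.1]
grip_width: 0.0684
grasp_force: 0.0
```

>>> {"method": "move_arm", "body": {"deltas": [[0.5,-10,0,0,0,0,0],[0,-20,0,0,0,0,0],[0,-25,0,0,0,0,0],[0,-25,0,0,0,0,0],[0,-25,0,0,0,0,0],[0,-25,0,0,0,0,0],[0,-25,0,0,0,0,0],[0,-25,0,0,0,0,0],[0,-15,0,0,0,0,0],[0,0,0,0,0,0,0]]}}

```text
clock: 10.92
eef_pos: [0.4516, 0.0094, 0.2856]
tool_rot: [0.987, 0.159, -0.001, -0.0]
ft_force: [0.0, 0.0, 0.4]
grip_width: 0.0
grasp_force: 0.0
```

```bash
python3 - <<'E'
from h import *
np.set_printoptions(precision=4,suppress=True)
a=bot.camera("scene");b=bot.camera("top");o=bot.get_obs(); print(o["eef_pos"],o["tool_rot"],o["ft_force"],o["grip_width"])
print(R.from_quat(o["tool_rot"]).inv().apply(o["eef_pos"]-np.array([.5193,.0305,.1634]))*1000)
cv2.imwrite("pics/d2.png",np.hstack([cv2.resize(a[60:300,330:550],None,fx=2,fy=2),cv2.resize(b[0:240,160:340],None,fx=2,fy=2)]))
E
```

```text
[0.4546 0.0101 0.2857] [ 0.9873  0.1592  0.0003 -0.0001] [ 0.3788 -0.0306 -0.8961] 0.00041634927413513294
[ -67.7748   -1.0084 -122.3328]
```

View pics/d2.png

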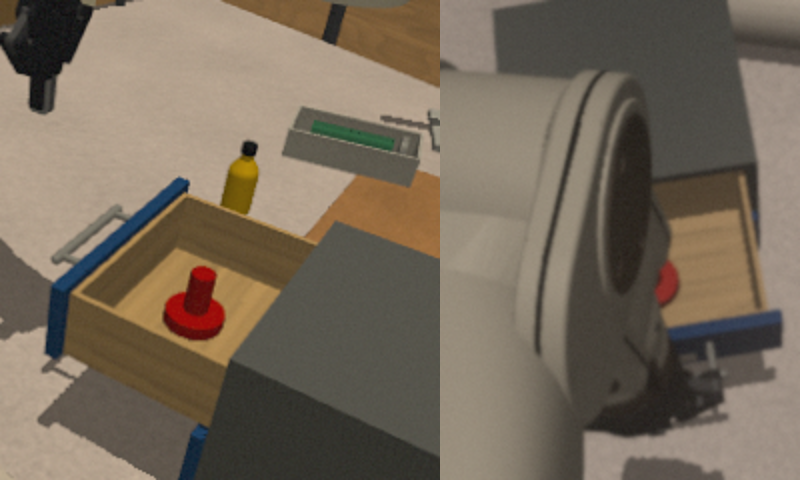

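The weight stands upright on the tray floor at left-half (195,310). The gripper is shut and in front of the handle. Lower to bar height and approach.

>>> {"method": "move_arm", "body": {"deltas": [[0,0,0,10,0,0,0],[0,0,0,20,0,0,0],[0,0,0,25,0,0,0],[0,0,0,25,0,0,0],[0,0,0,25,0,0,0],[0,0,0,20,0,0,0],[0,0,0,10,0,0,0],[0,15,0,2,0,0,0],[0,12,0,0,0,0,0],[0,0,0,0,0,0,0]]}}

```text
clock: 11.85
eef_pos: [0.483, 0.0195, 0.1478]
tool_rot: [0.987, 0.16, 0.0, -0.0]
ft_force: [1.5, -0.1, -0.1]
grip_width: 0.0
grasp_force: 0.0
```

>>> {"method": "move_arm", "body": {"deltas": [[0,5,0,0,0,0,0],[0,5,0,0,0,0,0],[0,5,0,0,0,0,0],[0,5,0,0,0,0,0],[0,6,0,0,0,0,0],[0,7,0,0,0,0,0],[0,8,0,0,0,0,0],[0,8,0,0,0,0,0],[0,8,0,0,0,0,0],[0,8,0,0,0,0,0]]}}

```text
clock: 12.68
eef_pos: [0.543, 0.0393, 0.1489]
tool_rot: [0.987, 0.159, 0.0, 0.0]
ft_force: [-0.9, -1.0, 1.5]
grip_width: 0.0004
grasp_force: 0.7
```

>>> {"method": "move_arm", "body": {"deltas": [[0,8,0,0,0,0,0],[0,8,0,0,0,0,0],[0,8,0,0,0,0,0],[0,8,0,0,0,0,0],[0,8,0,0,0,0,0],[0,8,0,0,0,0,0],[0,8,0,0,0,0,0],[0,8,0,0,0,0,0],[0,6,0,0,0,0,0],[0,4,0,0,0,0,0]]}}

```text
clock: 13.52
eef_pos: [0.6132, 0.0629, 0.1486]
tool_rot: [0.987, 0.16, 0.0, -0.0]
ft_force: [0.1, -0.4, 0.9]
grip_width: 0.0
grasp_force: 0.5
```

>>> {"method": "move_arm", "body": {"deltas": [[0,3,0,0,0,0,0],[0,3,0,0,0,0,0],[0,3,0,0,0,0,0],[0,3,0,0,0,0,0],[0,3,0,0,0,0,0],[0,3,0,0,0,0,0],[0,3,0,0,0,0,0],[0,0,0,0,0,0,0]]}}

```text
clock: 14.18
eef_pos: [0.633, 0.0694, 0.1488]
tool_rot: [0.987, 0.159, 0.0, -0.0]
ft_force: [0.1, -0.0, -0.8]
grip_width: 0.0001
grasp_force: 0.0
```

>>> {"method": "move_arm", "body": {"deltas": [[0,2,0,0,0,0,0],[0,2,0,0,0,0,0],[0,2,0,0,0,0,0],[0,2,0,0,0,0,0],[0,0,0,0,0,0,0]]}}

```text
clock: 14.6
eef_pos: [0.6405, 0.0717, 0.1489]
tool_rot: [0.987, 0.159, 0.001, -0.0]
ft_force: [0.4, -0.4, 0.2]
grip_width: 0.0002
grasp_force: 0.0
```

>>> {"method": "move_arm", "body": {"deltas": [[0,2,0,0,0,0,0],[0,2,0,0,0,0,0],[0,2,0,0,0,0,0],[0,2,0,0,0,0,0],[0,0,0,0,0,0,0]]}}

```text
clock: 15.02
eef_pos: [0.6481, 0.0743, 0.1488]
tool_rot: [0.987, 0.159, 0.0, -0.0]
ft_force: [0.1, -0.2, 0.3]
grip_width: -0.0001
grasp_force: 0.0
```

>>> {"method": "move_arm", "body": {"deltas": [[0,2,0,0,0,0,0],[0,2,0,0,0,0,0],[0,0,0,0,0,0,0]]}}

```text
clock: 15.27
eef_pos: [0.6506, 0.0751, 0.1487]
tool_rot: [0.987, 0.159, -0.001, 0.0]
ft_force: [-3.1, -0.8, 1.7]
grip_width: -0.0002
grasp_force: 1.8
```

```bash
python3 - <<'E'
from h import *
np.set_printoptions(precision=4,suppress=True)
a=bot.camera("scene");o=bot.get_obs(); print(o["clock"],o["eef_pos"],o["ft_force"])
print(R.from_quat(o["tool_rot"]).inv().apply(o["eef_pos"]-np.array([.5193,.0305,.1634]))*1000)
cv2.imwrite("pics/d3.png",cv2.resize(a[60:260,330:560],None,fx=3,fy=3))
E
```

```text
15.3167 [0.6507 0.0751 0.1487] [-4.1133 -1.2967  1.6521]
[138.7643  -1.0209  14.4894]
```

View pics/d3.png

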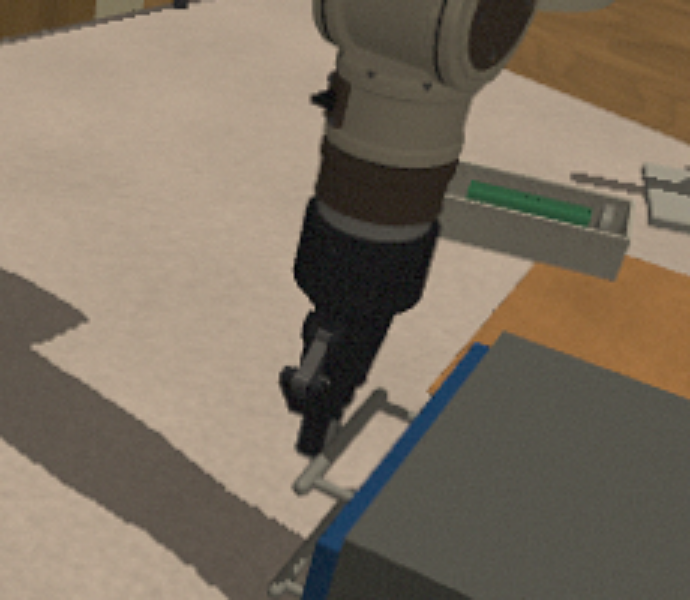

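The picture shows the front flush against the chest and the fingers on the bar. Press slightly more to confirm the stop.

>>> {"method": "move_arm", "body": {"deltas": [[0,1,0,0,0,0,0],[0,1,0,0,0,0,0],[0,1,0,0,0,0,0],[0,0,0,0,0,0,0],[0,0,0,0,0,0,0]]}}

```text
clock: 15.73
eef_pos: [0.6508, 0.0752, 0.1487]
tool_rot: [0.987, 0.159, -0.004, 0.0]
ft_force: [-10.7, -3.2, 4.9]
grip_width: -0.0
grasp_force: 5.8
```

The position stays put while the force rises to 11 N, so the drawer is at its stop. Back off and lift away.

>>> {"method": "move_arm", "body": {"deltas": [[0,-4,0,0,0,0,0],[0,-10,0,0,0,0,0],[0,-20,0,0,0,0,0],[0,-25,0,0,0,0,0],[0,-20,0,-10,0,0,0],[0,-10,0,-25,0,0,0],[0,-10,0,-25,0,0,0],[0,-5,0,-20,0,0,0],[0,0,0,0,0,0,0],[0,0,0,0,0,0,0]]}}

```text
clock: 16.57
eef_pos: [0.5569, 0.0437, 0.2307]
tool_rot: [0.987, 0.159, 0.003, 0.0]
ft_force: [0.1, -0.6, 0.3]
grip_width: 0.0002
grasp_force: 0.0
```

```bash
python3 - <<'E'
from h import *
a=bot.camera("scene");o=bot.get_obs(); print(o["clock"],o["eef_pos"],o["ft_force"])
cv2.imwrite("pics/f.png",a)
E
```

```text
16.6167 [0.55612991 0.04374695 0.22914532] [ 0.71358271 -0.37442697  0.2493185 ]
```

View pics/f.png

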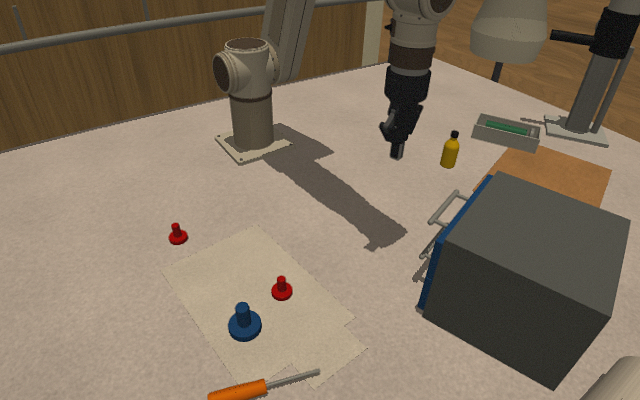

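The drawer is shut, with its front flush at about (455,230). The blue weight (244,323) and the two small red ones haven't moved, and the robot is clear.

```bash
python3 -c "
from workcell import bot
print(bot.job_done())"
```

```text
the job is handed in; nothing more can be done
None
```

The largest red weight was set upright on the top drawer's floor and released, the drawer was pushed to its stop, the blue weight was left where it stood, and the job was handed in at about 17 s (no verdict was returned).

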